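# Take the spent battery out of a toy bus

## Robot

A 6-joint arm with a two-finger parallel gripper is mounted at the origin on the work surface. World frame = base frame: x ahead of the robot, y to its left, z up, the work surface at z = 0. Lengths are in m, angles in rad, forces in N, time in s.
With the tool pointing down it reaches from about 0.25 to 0.8 m from the base axis. Payload 8.5 kg.
Tool frame: the origin (TCP) lies at the very end of the fingers, on their centre line; the grasp point (between the pads) lies 19 mm behind it (env.grasp_offset is the distance from the TCP to the grasp point, in m); z points along the fingers, y is the line along which they close (so a half turn about z gives the same grasp; the last joint's range is limited). The gripper opens to 85 mm and grips with 20 to 120 N. Pads are 22 mm wide; open, the fingers measure 114 mm over their backs; the gripper's body (76 mm by 85 mm) begins 54 mm behind the grasp point. The pads swing forward as they close: fully open they stand 13 mm farther back than shut.
Start: joints at [-1.21, 0.238, -0.013, 1.319, 0, 1.571], TCP at [0.185, -0.491, 0.231] pointing down, gripper open.
Joint ranges: [-2.66, 2.66], [-1.03, 1.9], [-1.14, 1.46], [-1.82, 2.27], [-1.45, 1.34], [-3.14, 3.14]. Speed limits (rad/s): [2.22, 2.22, 2.79, 3.14, 3.14, 3.14].

## Interface

Orientations are given as a unit quaternion [x, y, z, w].
In Python, from station import env, telemetry, read_camera gives the robot as it stands (env), with the cameras as plain functions and the readings (telemetry).
- The arm moves only by the shell command python3 shift.py 'ROWS' [OPENING]. ROWS is a JSON list of rows, 1 to 8 of them, each of 4 numbers: dx, dy, dz in m, then a turn about the tool's z in rad; each row shifts and turns the commanded pose from where the row before left it, along the tool's axes as they then stand; what a row does not reach is not made up. A row lasts 1/12 s, in which the tool goes at most 0.0417 m and 0.125 rad, less where a joint would pass 70% of its speed; a pose out of reach is approached as far as the arm can. OPENING is the finger opening in m, set as the command begins (- or left out keeps the last). The fingers move at their own pace and stop on an object; the grip force is fixed at half the most. Time passes only in rows, so rows that do not move let the fingers close. It prints the time, the measured TCP pose, the force, the opening and the grip force at its end.
- telemetry.get_obs(): the state, without advancing time (a new reading comes with each control period).
- read_camera(name): name is "scene" or "top"; returns a dict with "pixels" (480x640x3 uint8, red, green, blue), "camera_matrix" (3x3 intrinsics, pixels), "k1" (the pictures are not rectified: a ray, as slopes to the right and down, at radius r is drawn at 1 + k1 r^2 times it, then the intrinsics apply), "rvec" (rotation vector, rad) and "tvec" (3), from world to camera coordinates, as OpenCV has them. Camera axes: x right, y down, z forward; pixel columns grow to the right and rows downward; lengths in m; the calibration is good to about 2 mm. A picture is of the moment at which its call begins. There is no depth.
- env.close_job(): hands the job in; it is judged then, once.
The state is a dict: "time_s": time; "q": joint angles; "joint_velocities": joint speeds; "joint_efforts": joint torques, N m; "position": TCP position; "tcp_rot": TCP orientation; "force": force on the tool from outside, world axes, zero at the start; "moment": the same for the moment, N m; "gripper_width": finger opening in m; "grasp_force": force on a finger pad.
Only numpy, scipy, OpenCV 4.12 (cv2) and the standard library are available. Lean on these libraries where they do the work, as an engineer would, in place of code of your own. Each camera call takes 0.05 s, during which the arm holds its last target. There are 200 camera calls.

## Task

The toy bus lies belly up on the repair bench. Switch it off, then pinch the two sprung tabs of its battery hatch together, lift the hatch free and lay it flat, tabs up, in the shallow wooden tray. Then take the spent battery out and put it in the round metal tin, leaving the jar, the toy car and the screwdriver where they are.

Things in the scene. Friction and masses are not known exactly. Their poses are not given: they have to be found in the camera images.
- bus: White toy bus, 250 long (its x) x 104 wide (y), lying on its roof in a wooden cradle, fixed to the bench. Origin on the bench under its centre; z up. Its flat belly is 88 above the bench. Four wheels stick up to 106 above the bench, at x = +-92 (radius 22), |y| = 45 to 59
- bus_belly (a point): Centre of the battery well's mouth, level with the belly, axes as the bus. Mouth 90 (x) x 62 (y), well 41 deep, floor 47 above the bench. At both x ends the mouth has a lip 5 thick, hollow beneath, under which the hatch's hooks catch. In the well low ribs and contacts at |y| over 15 keep the battery centred; fingers reach down freely at |y| under 14
- switch_nub (a point): Middle of the slide switch's black nub (10 along the bus x, 12 along the bus y, 16 tall, standing on the belly; this point is 8.5 above the belly), on the bus centre line near its -x end
- switch (a joint): Slide switch position in m: near 0 is on (starts at 0 to 0.003), 0.014 is fully off (over 0.011 counts as off). It grows as the nub slides along the bus +x, towards the hatch. It is stiff (about 1.5 N) and stays where left. Easily pinched across its 12 width and dragged
- hatch: Loose grey battery hatch, plate 100 (x) x 72 (y) x 4, about 85 g in all, lying on the belly over the well, its axes along those of the bus. Origin at the centre of the plate's underside (88 above the bench when shut); z up, the side with the tabs. Two skirts along its long sides reach 11 below the plate's underside; it stands on them when laid down
- hatch_grip (a point): Midway between the two upright ears on the hatch, 12 above the plate's top; axes as the hatch. The ears stand along x: each 6 thick, 24 wide (y), 22 above the plate's top, outer faces 50 apart. Squeezed along x until they stop (34 over the outer faces) they draw in the hooks under the plate; then the hatch lifts straight up, and the same squeeze carries it
- tab_a (a joint): Inward travel in m of the sprung tab at the hatch's +x side: 0 out (latched), 0.008 fully pressed; over 0.006 the hook is clear. Spring force 2 N at rest, 6 N fully pressed
- tab_b (a joint): The same for the tab at the hatch's -x side
- cell: Loose spent battery, a dark cylinder with steel ends, diameter 26, length 50, about 65 g. Origin at its centre; y is its long axis. It lies in the well under the hatch, across the bus (axis along the bus y), centre 13 above the well's floor and 60 above the bench
- tray: Shallow open wooden tray, outside 160 (x) x 130 (y) x 28 high, walls and floor 6 thick, fixed on the bench. Origin at the centre of its underside
- tin: Open round metal tin, outer radius 60, height 50, wall 3, floor 4, fixed on the bench. Origin at the centre of its underside. The tray and the tin may change sides
- jar: Bystander: closed amber jar, radius 30, 80 tall; origin at the centre of its underside
- car: Bystander: small toy car, 85 x 44 x 37 high; origin at the centre of its underside
- driver: Bystander: screwdriver lying on the bench beyond the bus, roughly across it, about 200 long

How it is judged:
On the way, in this order (a step that is already met when the one before it is completed fails the run):
1. the slide switch is off while the hatch is still shut (value of joint switch above 0.011 m and z of hatch in the frame of bus below 0.094 m), for 0.1 s.
2. with both tabs pressed the hatch has come up out of the well (value of joint each of tab_a, tab_b above 0.004 m and z of hatch in the frame of bus above 0.105 m), for 0.1 s.
3. the hatch lies flat, tabs up, in the tray, let go (horizontal distance between hatch and tray below 0.045 m and z of hatch in the frame of tray below 0.024 m and angle between hatch's own z axis and vertical below 0.12 rad and contact force between hatch and the fingers below 0.1 N), for 0.2 s.
4. the battery is out of the bus (z of cell in the frame of bus above 0.105 m), for 0.1 s.
At the end, for the whole second after the job is handed in: The switch is off (over 11 of its 14 mm); the hatch lies flat (within 7 degrees), tabs up, on the tray's floor within 45 mm of its centre; the battery rests inside the tin; both are still (value of joint switch above 0.011 m and horizontal distance between hatch and tray below 0.045 m and z of hatch in the frame of tray below 0.024 m and angle between hatch's own z axis and vertical below 0.12 rad and horizontal distance between cell and tin below 0.05 m and z of cell in the frame of tin below 0.036 m and linear speed of each of hatch, cell below 0.03 m/s); the robot touches nothing.
It fails at once if the jar is disturbed (distance of jar from where it was at the start of the episode above 0.03 m or angle between jar's own z axis and vertical above 0.5 rad).
It fails at once if the toy car is disturbed (distance of car from where it was at the start of the episode above 0.03 m).
It fails at once if the screwdriver is disturbed (distance of driver from where it was at the start of the episode above 0.03 m).
It also fails if it takes over 66 s, if anything falls off the work surface, if the arm or the gripper's body presses on something with over 40 N, if the wrist force passes 120 N, or if a joint passes its speed limit or range.

## Working session

There is one attempt and no reset: what is moved stays moved. The work goes in short steps, Python scripts to look and compute and a shell command to move; the robot and the scene stay as the last step left them, time stands still between calls to the robot, and variables do not carry over. Pictures are saved under pics/ and viewed, at most 12 in all, crops included, and the job is handed in when it is done.

```bash
ls; mkdir -p pics
cat > h.py <<'E'
import numpy as np, cv2
from station import env, telemetry, read_camera
from scipy.spatial.transform import Rotation as R
def ray(c,uv,z):
    K=np.array(c["camera_matrix"]);k=c["k1"];p=(np.array(uv,float)-K[:2,2])/[K[0,0],K[1,1]]
    q=p.copy()
    for _ in range(50): q=p/(1+k*(q@q))
    Rm=cv2.Rodrigues(np.array(c["rvec"],float))[0];t=np.array(c["tvec"]).ravel()
    o=-Rm.T@t;d=Rm.T@np.r_[q,1];return o+d*(z-o[2])/d[2]
def proj(c,P):
    K=np.array(c["camera_matrix"]);Rm=cv2.Rodrigues(np.array(c["rvec"],float))[0]
    p=Rm@np.array(P)+np.array(c["tvec"]).ravel();q=p[:2]/p[2];q=q*(1+c["k1"]*(q@q))
    return q*[K[0,0],K[1,1]]+K[:2,2]
E
python3 - <<'E'
from h import *
import pickle
for n in("top","scene"):
    c=read_camera(n);cv2.imwrite(f"pics/{n}0.png",c["pixels"][:,:,::-1]);pickle.dump(c,open(n+"0.pkl","wb"))
    print(n,c["camera_matrix"],c["k1"],c["rvec"],c["tvec"])
o=telemetry.get_obs();print(o["position"],o["tcp_rot"],o["time_s"])
E
```

```text
pics
shift.py
station.py
top [[475.59682202   0.         315.89238597]
 [  0.         475.59682202 239.97942015]
 [  0.           0.           1.        ]] -0.046420874711493997 [ 2.1073179  -2.15712543  0.16160996] [0.02359739 0.59190038 0.99481417]
scene [[612.2091591    0.         319.36722854]
 [  0.         612.2091591  237.83238818]
 [  0.           0.           1.        ]] 0.00611562871119948 [ 2.00089723  1.65922162 -0.52920232] [-0.12340317 -0.41461198  1.72143669]
[ 0.18520244 -0.49083823  0.23075719] [ 9.83771257e-01  1.79426019e-01 -1.25827554e-04 -6.33544727e-04] 0.1
```

View pics/top0.png

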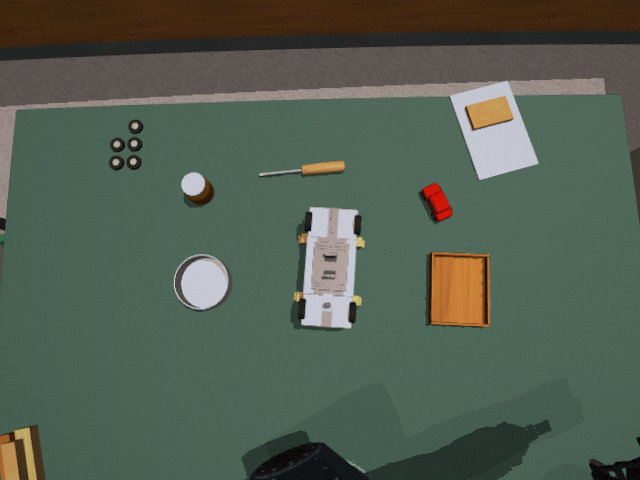

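View pics/scene0.png

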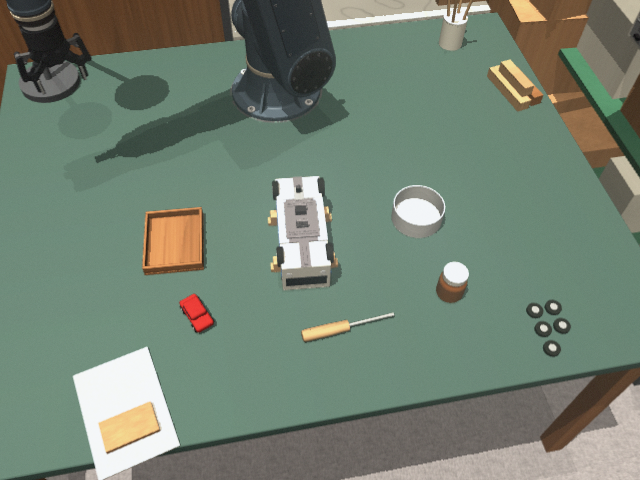

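The top view shows the bus at about (330,267), with the nub near (326,304). The tin is at (202,282), the tray at (460,290), the jar at (197,187), the car at (437,202) and the driver at (300,168). I'll enlarge the bus.

Run:
```python
from h import *
a=cv2.imread("pics/top0.png")[200:335,280:380];cv2.imwrite("pics/c1.png",cv2.resize(a,None,fx=4.4,fy=4.4,interpolation=cv2.INTER_CUBIC))
a=cv2.imread("pics/scene0.png")[165:295,255:350];cv2.imwrite("pics/c2.png",cv2.resize(a,None,fx=4.5,fy=4.5,interpolation=cv2.INTER_CUBIC))
```

```text
(no output)
```

View pics/c1.png

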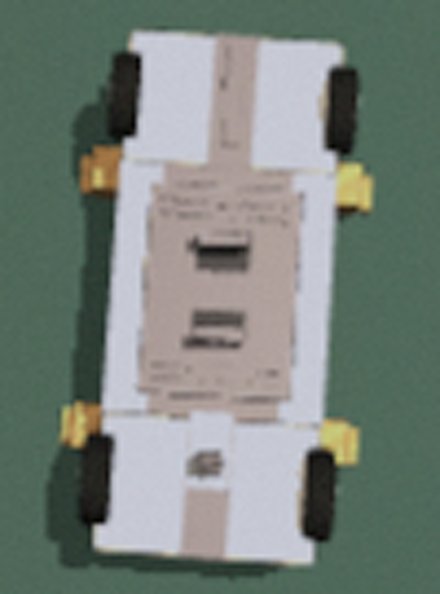

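View pics/c2.png

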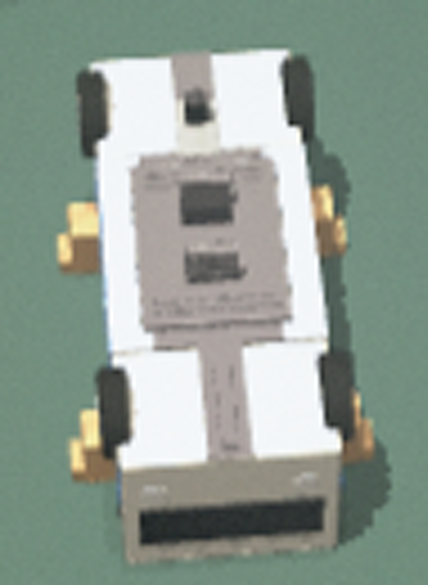

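The crops show the four belly corners, the nub (top crop at 205,462; scene crop at 197,106) and the ears (top crop at 220,250 and 215,328). Next I'll compute poses.

```bash
cat > fit.py <<'E'
from h import *
import pickle
from scipy.optimize import least_squares
T=pickle.load(open("top0.pkl","rb"));S=pickle.load(open("scene0.pkl","rb"))
u=lambda p,s,o:(np.array(p)+.5)/s-.5+o
tc=[u(p,4.4,[280,200]) for p in[(130,32),(343,45),(312,562),(93,548)]]
sc=[u(p,4.5,[255,165]) for p in[(122,468),(340,460),(290,52),(92,63)]]
bt=[ray(T,p,.088) for p in tc];bs=[ray(S,p,.088) for p in sc]
print("top",np.round(bt,4));print("scene",np.round(bs,4))
loc={0:(.125,.052),1:(.125,-.052),2:(-.125,-.052),3:(-.125,.052)}
obs=[(T,tc[i],loc[i]) for i in range(4)]+[(S,sc[0],loc[1]),(S,sc[1],loc[0]),(S,sc[2],loc[3]),(S,sc[3],loc[2])]
def P(v,l,z): c,s=np.cos(v[2]),np.sin(v[2]);return [v[0]+c*l[0]-s*l[1],v[1]+s*l[0]+c*l[1],z]
f=lambda v:np.concatenate([proj(c,P(v,l,.088))-p for c,p,l in obs])
r=least_squares(f,[.45,0,0]);print("bus",r.x,np.round(r.fun,1))
v=r.x
def loc_(p): c,s=np.cos(v[2]),np.sin(v[2]);d=p[:2]-v[:2];return np.round([c*d[0]+s*d[1],-s*d[0]+c*d[1]],4)
for n,c,p in[("T",T,u((205,462),4.4,[280,200])),("S",S,u((197,106),4.5,[255,165]))]:
    q=ray(c,p,.0965);print("nub",n,q,loc_(q))
for p in[(222,240),(218,320)]:
    q=ray(T,u(p,4.4,[280,200]),.114);print("ear top",q,loc_(q))
print("tin T",ray(T,(202,282),.05),"S",ray(S,(418.5,204),.05))
print("tray T",[np.round(ray(T,p,.028),3) for p in[(430,252),(489,254),(490,327),(429,325)]])
print("tray S",[np.round(ray(S,p,.028),3) for p in[(146,210),(202,208),(204,267),(145,271)]])
print("jar",ray(T,(193,182),.08),"car",ray(T,(437,202),.02),"drv",ray(T,(260,175),.01),ray(T,(344,166),.01))
E
python3 fit.py
```

```text
top [[ 0.6576  0.0222  0.088 ]
 [ 0.6486 -0.0807  0.088 ]
 [ 0.4028 -0.0574  0.088 ]
 [ 0.4115  0.0444  0.088 ]]
scene [[ 0.6524 -0.0796  0.088 ]
 [ 0.6662  0.0197  0.088 ]
 [ 0.4157  0.0442  0.088 ]
 [ 0.4049 -0.0569  0.088 ]]
bus [ 0.53193593 -0.01792273 -0.09416487] [ 0.  -1.7  0.3 -1.3  0.2  0.1 -0.6 -0.4 -0.9 -0.2  0.7 -2.1  0.3 -1.1
 -0.6 -0.7]
nub T [ 0.44994887 -0.00874446  0.0965    ] [-0.0825  0.0014]
nub S [ 0.45035573 -0.0100096   0.0965    ] [-0.082   0.0002]
ear top [ 0.55149583 -0.01908338  0.114     ] [0.0196 0.0007]
ear top [ 0.51434111 -0.0162337   0.114     ] [-0.0177  0.    ]
tin T [0.50561246 0.25895943 0.05      ] S [0.50829526 0.26152209 0.05      ]
tray T [array([ 0.562, -0.243,  0.028]), array([ 0.555, -0.375,  0.028]), array([ 0.394, -0.365,  0.028]), array([ 0.402, -0.232,  0.028])]
tray S [array([ 0.394, -0.362,  0.028]), array([ 0.412, -0.233,  0.028]), array([ 0.578, -0.242,  0.028]), array([ 0.565, -0.368,  0.028])]
jar [0.72184774 0.27489324 0.08      ] car [ 0.67794961 -0.26833956  0.02      ] drv [0.75522001 0.13701331 0.01      ] [ 0.77183049 -0.05941652  0.01      ]
```

```bash
cat > d.py <<'E'
import sys; from h import *
x,y,z,yaw=map(float,sys.argv[1:5]);o=telemetry.get_obs();M=R.from_quat(o["tcp_rot"]).as_matrix()
cy=np.arctan2(M[1,0],M[0,0]);t=(cy-yaw+np.pi)%(2*np.pi)-np.pi
Z=R.from_euler('z',yaw).as_matrix()@np.diag([1,-1,-1])
d=np.array([x,y,z])-o["position"]
print("turn",round(t,3),"d now",np.round(M.T@d,4),"d after turn",np.round(Z.T@d,4),"q",np.round(o["q"],2),"t",o["time_s"],"yaw",round(cy,3))
E
python3 shift.py '[[0,0,0,0.114],[0,0,0,0.114],[0,0,0,0.114],[0,0,0,0.113],[0,0,0,0]]' 0.03; python3 d.py 0.450 -0.0095 0.15 -0.094
```

```text
time_s: 0.52
position: [0.1853, -0.491, 0.2309]
tcp_rot: [0.999, -0.05, -0.0, -0.0]
force: [0.1, -1.2, -0.7]
gripper_width: 0.0303
grasp_force: 0.0
turn -0.005 d now [ 0.2157 -0.5053  0.0813] d after turn [ 0.2184 -0.5042  0.0809] q [-1.21  0.24 -0.01  1.32  0.    2.03] t 0.5167 yaw -0.099
```

```bash
A='[[0,0,0,-0.125],[0,0,0,-0.125],[0,0,0,-0.125],[0,0,0,-0.125],[0,0,0,-0.125],[0,0,0,-0.125],[0,0,0,-0.125],[0,0,0,-0.125]]'; true
python3 shift.py '[[0,0,0,-0.125],[0,0,0,-0.125],[0,0,0,-0.125],[0,0,0,-0.125],[0,0,0,-0.125],[0,0,0,-0.125],[0,0,0,-0.125],[0,0,0,-0.125]]' >/dev/null
python3 shift.py '[[0,0,0,-0.125],[0,0,0,-0.125],[0,0,0,-0.125],[0,0,0,-0.125],[0,0,0,-0.125],[0,0,0,-0.125],[0,0,0,-0.125],[0,0,0,-0.125]]' >/dev/null
python3 shift.py '[[0,0,0,-0.125],[0,0,0,-0.125],[0,0,0,-0.125],[0,0,0,-0.125],[0,0,0,-0.125],[0,0,0,-0.125],[0,0,0,-0.125],[0,0,0,-0.125]]' >/dev/null
python3 shift.py '[[0,0,0,-0.125],[0,0,0,-0.022],[0,0,0,0]]'; python3 d.py 0.450 -0.0095 0.15 3.0476
```

```text
time_s: 2.77
position: [0.1853, -0.4911, 0.2311]
tcp_rot: [0.044, 0.999, 0.0, -0.0]
force: [-0.3, 0.6, -0.3]
gripper_width: 0.03
grasp_force: 0.0
turn 0.006 d now [-0.2213  0.503   0.0813] d after turn [-0.2183  0.5043  0.0811] q [-1.21  0.24 -0.01  1.32  0.   -1.12] t 2.7667 yaw 3.053
```

```bash
python3 shift.py '[[0,0,0,0.006],[-0.0145,0.0336,0,0],[-0.0145,0.0336,0,0],[-0.0145,0.0336,0,0],[-0.0145,0.0336,0,0],[-0.0145,0.0336,0,0],[-0.0145,0.0336,0,0],[-0.0145,0.0336,0,0]]' >/dev/null
python3 shift.py '[[-0.0145,0.0336,0.005,0],[-0.0145,0.0336,0.01,0],[-0.0145,0.0336,0.01,0],[-0.0145,0.0336,0.01,0],[-0.0145,0.0336,0.01,0],[-0.0145,0.0336,0.01,0],[-0.0145,0.0336,0.01,0],[0,0,0.01,0]]'; python3 shift.py '[[0,0,0,0]]' >/dev/null; python3 d.py 0.450 -0.0095 0.10 3.0476
```

```text
time_s: 4.1
position: [0.4347, -0.0375, 0.156]
tcp_rot: [0.046, 0.999, 0.001, 0.001]
force: [0.7, -1.0, 0.4]
gripper_width: 0.03
grasp_force: 0.0
turn 0.001 d now [-0.0157  0.0323  0.0546] d after turn [-0.0155  0.0323  0.0547] q [-0.09  0.13 -0.36  1.09  0.   -0.  ] t 4.1833 yaw 3.049
```

```bash
python3 shift.py '[[-0.0155,0.0323,0.01,0],[0,0,0.02,0],[0,0,0.015,0],[0,0,0.01,0],[0,0,0.006,0],[0,0,0,0],[0,0,0,0]]'
python3 - <<'E'
from h import *
c=read_camera("scene");a=c["pixels"][150:290,240:360,::-1];cv2.imwrite("pics/n1.png",cv2.resize(a,None,fx=4.2,fy=4.2,interpolation=cv2.INTER_CUBIC))
E
python3 d.py 0.450 -0.0095 0.092 3.0476
```

```text
time_s: 4.77
position: [0.4504, -0.012, 0.0958]
tcp_rot: [0.048, 0.999, 0.0, 0.0]
force: [-0.3, -0.2, 0.5]
gripper_width: 0.03
grasp_force: 0.0
turn -0.002 d now [0.001  0.0024 0.0041] d after turn [0.001  0.0024 0.0041] q [-0.03  0.2  -0.43  0.94  0.    0.07] t 4.8167 yaw 3.045
```

View pics/n1.png

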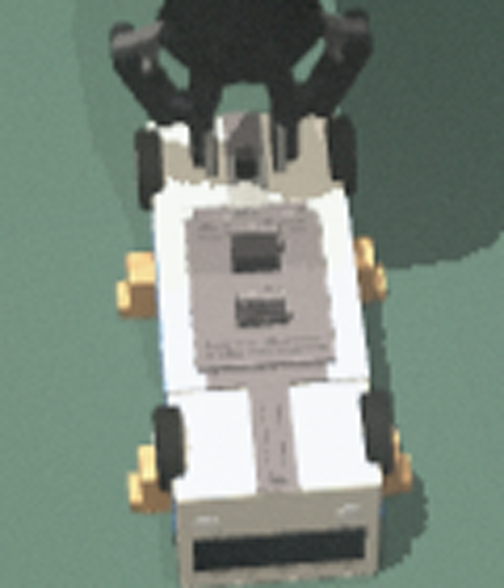

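The nub (245,162 in the crop) stands midway between the two fingers (205 and 283). I'll close and drag it along bus +x, which is tool -x.

```bash
python3 shift.py '[[0,0.002,0.004,0],[0,0,0,0],[0,0,0,0],[0,0,0,0],[0,0,0,0]]' 0.0; python3 shift.py '[[-0.004,0,0,0],[-0.004,0,0,0],[-0.004,0,0,0],[-0.003,0,0,0],[0,0,0,0],[0,0,0,0]]';python3 d.py 0.464 -0.0108 0.092 3.0476
```

```text
time_s: 5.23
position: [0.4511, -0.011, 0.0919]
tcp_rot: [0.048, 0.999, -0.002, 0.001]
force: [-0.2, -9.3, 2.2]
gripper_width: 0.0098
grasp_force: 58.7
time_s: 5.73
position: [0.4641, -0.0122, 0.0918]
tcp_rot: [0.048, 0.999, -0.002, -0.001]
force: [-8.2, -8.1, 10.8]
gripper_width: 0.0096
grasp_force: 59.7
turn -0.002 d now [ 0.0003  0.0014 -0.0002] d after turn [ 0.0003  0.0014 -0.0002] q [-0.02  0.23 -0.4   0.94 -0.    0.07] t 5.7333 yaw 3.046
```

```bash
python3 shift.py '[[0,0,0,0],[0,0,0,0],[0,0,0,0],[0,0,-0.02,0],[0,0,-0.03,0],[0,0,-0.03,0],[0,0,0,0.125],[0,0,0,0.125]]' 0.03;python3 shift.py '[[0,0,0,0.125],[0,0,0,0.125],[0,0,0,0.125],[0,0,0,0.125],[0,0,0,0.125],[0,0,0,0.125],[0,0,0,0.125],[0,0,0,0.125]]' 0.064 >/dev/null; python3 shift.py '[[0,0,0,0.125],[0,0,0,0.125],[0,0,0,0.071],[0,0,0,0]]'; python3 d.py 0.532 -0.0185 0.13 1.4768
python3 - <<'E'
from h import *
c=read_camera("scene");a=c["pixels"][150:290,240:360,::-1];cv2.imwrite("pics/n2.png",cv2.resize(a,None,fx=4.2,fy=4.2,interpolation=cv2.INTER_CUBIC))
E
```

```text
time_s: 6.4
position: [0.467, -0.0107, 0.1733]
tcp_rot: [0.174, 0.985, 0.0, 0.002]
force: [-0.9, -0.2, -0.7]
gripper_width: 0.0303
grasp_force: 0.0
time_s: 7.4
position: [0.4657, -0.0106, 0.1714]
tcp_rot: [0.741, 0.672, 0.0, -0.0]
force: [-0.5, -0.5, 0.4]
gripper_width: 0.0641
grasp_force: 0.0
turn -0.004 d now [-0.0014  0.0667  0.0414] d after turn [-0.0016  0.0667  0.0414] q [-0.02  0.17 -0.26  1.14  0.    1.65] t 7.4 yaw 1.473
```

View pics/n2.png

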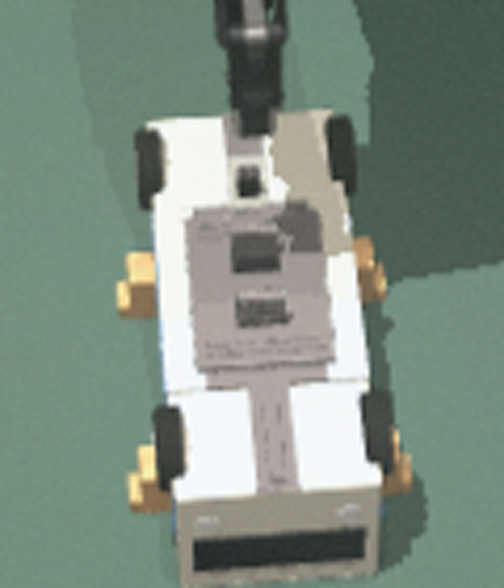

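The nub has moved from crop (245,162) to (248,182), about 14 mm, so the switch is off. Next is the hatch.

```bash
python3 shift.py '[[0,0.033,0,0],[-0.0015,0.033,0.01,0],[0,0,0.03,0],[0,0,0,0],[0,0,0,0]]'; python3 d.py 0.532 -0.0185 0.096 1.4768
python3 - <<'E'
from h import *
c=read_camera("scene");a=c["pixels"][120:270,240:360,::-1];cv2.imwrite("pics/n3.png",cv2.resize(a,None,fx=4,fy=4,interpolation=cv2.INTER_CUBIC))
E
```

```text
time_s: 7.87
position: [0.5298, -0.0185, 0.1302]
tcp_rot: [0.739, 0.674, -0.001, -0.001]
force: [-0.1, 0.7, 0.5]
gripper_width: 0.064
grasp_force: 0.0
turn 0.001 d now [0.0002 0.0023 0.0342] d after turn [0.0002 0.0022 0.0342] q [-0.03  0.3  -0.19  1.08  0.    1.63] t 7.8667 yaw 1.478
```

View pics/n3.png

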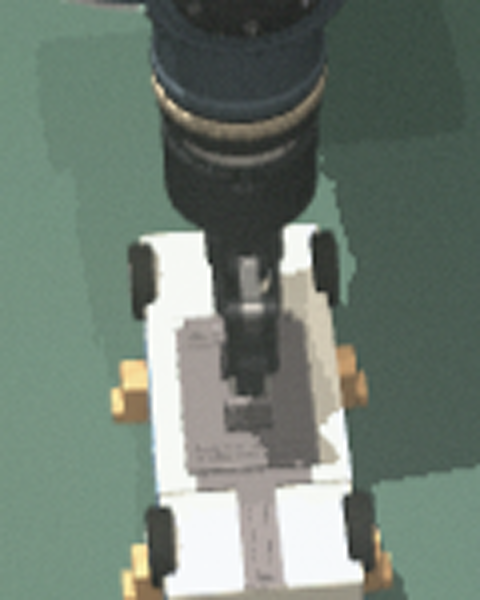

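The front finger (250,385) is in line with the front ear (248,413). I'll go down in steps, watching the force.

```bash
python3 shift.py '[[0,0.001,0.012,0],[0,0.001,0.008,0],[0,0,0,0]]'; python3 shift.py '[[0,0,0.008,0],[0,0,0.005,0],[0,0,0,0],[0,0,0,0]]';python3 d.py 0.532 -0.0185 0.096 1.4768
```

```text
time_s: 8.17
position: [0.5324, -0.0187, 0.1112]
tcp_rot: [0.74, 0.673, -0.0, -0.0]
force: [-0.6, 0.5, 0.9]
gripper_width: 0.0639
grasp_force: 0.0
time_s: 8.5
position: [0.5328, -0.0187, 0.0982]
tcp_rot: [0.74, 0.673, -0.0, -0.0]
force: [-0.3, -0.4, 0.3]
gripper_width: 0.0641
grasp_force: 0.0
turn -0.001 d now [ 0.0002 -0.0009  0.0022] d after turn [ 0.0002 -0.0009  0.0022] q [-0.04  0.33 -0.24  1.    0.    1.63] t 8.5 yaw 1.476
```

```bash
python3 shift.py '[[0,0,0.002,0],[0,0,0,0],[0,0,0,0],[0,0,0,0],[0,0,0,0],[0,0,0,0],[0,0,0,0]]' 0.0
```

```text
time_s: 9.08
position: [0.5335, -0.0188, 0.0977]
tcp_rot: [0.74, 0.673, 0.001, 0.001]
force: [-4.1, 0.1, 13.2]
gripper_width: 0.0308
grasp_force: 59.9
```

```bash
python3 shift.py '[[0,0,-0.005,0],[0,0,-0.01,0],[0,0,-0.015,0],[0,0,-0.02,0],[0,0,-0.03,0],[0,0,-0.03,0],[0,0,0,0],[0,0,0,0]]'; python3 d.py 0.483 -0.303 0.2 1.51
python3 - <<'E'
from h import *
c=read_camera("scene");a=c["pixels"][60:300,80:400,::-1];cv2.imwrite("pics/n4.png",cv2.resize(a,None,fx=2.4,fy=2.4,interpolation=cv2.INTER_CUBIC))
E
```

```text
time_s: 9.75
position: [0.5342, -0.0188, 0.2084]
tcp_rot: [0.74, 0.673, 0.001, 0.001]
force: [0.6, 0.1, -0.6]
gripper_width: 0.0309
grasp_force: 60.6
turn -0.034 d now [-0.2877 -0.024   0.0082] d after turn [-0.2868 -0.0338  0.0084] q [-0.04  0.26 -0.04  1.26  0.    1.63] t 9.75 yaw 1.476
```

View pics/n4.png

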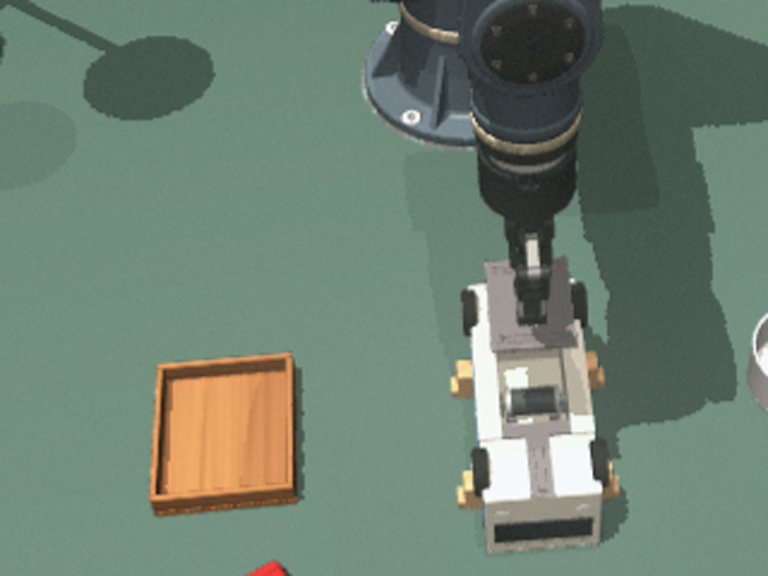

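The hatch hangs in the gripper and the battery (535,400) lies exposed in the well. Now carry the hatch to the tray.

```bash
python3 shift.py '[[-0.02,0,0,-0.034],[-0.035,-0.004,0,0],[-0.038,-0.005,0,0],[-0.038,-0.005,0,0],[-0.038,-0.005,0,0],[-0.038,-0.005,0,0],[-0.038,-0.005,0,0],[-0.035,-0.004,0,0]]'; python3 shift.py '[[0,0,0.02,0],[0,0,0.03,0],[0,0,0.03,0],[0,0,0.02,0],[0,0,0,0]]'; python3 d.py 0.484 -0.302 0.028 1.51
```

```text
time_s: 10.47
position: [0.4809, -0.2978, 0.2049]
tcp_rot: [0.728, 0.685, -0.0, -0.001]
force: [1.0, -1.3, -0.1]
gripper_width: 0.0303
grasp_force: 60.6
time_s: 10.88
position: [0.4791, -0.2944, 0.1009]
tcp_rot: [0.728, 0.685, -0.001, -0.005]
force: [-1.1, 1.3, -1.7]
gripper_width: 0.0306
grasp_force: 60.6
turn -0.001 d now [-0.0076  0.006   0.0728] d after turn [-0.0073  0.0054  0.0729] q [-0.55  0.38 -0.15  1.05  0.    1.08] t 10.8833 yaw 1.509
```

```bash
python3 shift.py '[[-0.007,0.0055,0.01,0],[0,0,0.02,0],[0,0,0.015,0],[0,0,0.012,0],[0,0,0.008,0],[0,0,0.004,0],[0,0,0,0],[0,0,0,0]]'; python3 d.py 0.484 -0.302 0.028 1.51
```

```text
time_s: 11.55
position: [0.488, -0.3038, 0.0379]
tcp_rot: [0.728, 0.685, 0.0, 0.0]
force: [0.1, -0.4, -1.2]
gripper_width: 0.0305
grasp_force: 60.6
turn -0.0 d now [ 0.0016 -0.0041  0.0099] d after turn [ 0.0016 -0.0041  0.0099] q [-0.56  0.45 -0.22  0.9   0.    1.07] t 11.55 yaw 1.51
```

```bash
python3 shift.py '[[0.001,-0.003,0.004,0],[0,0,0.003,0],[0,0,0.002,0],[0,0,0,0],[0,0,0,0],[0,0,0,0]]'; python3 d.py 0.484 -0.302 0.028 1.51
```

```text
time_s: 12.05
position: [0.4846, -0.3024, 0.0284]
tcp_rot: [0.728, 0.685, 0.0, 0.0]
force: [0.5, 0.4, 0.4]
gripper_width: 0.0307
grasp_force: 60.6
turn -0.0 d now [ 0.0003 -0.0006  0.0004] d after turn [ 0.0003 -0.0006  0.0004] q [-0.56  0.45 -0.24  0.87  0.    1.07] t 12.05 yaw 1.51
```

```bash
python3 shift.py '[[0,0,0.0015,0],[0,0,0,0],[0,0,0,0]]'; python3 shift.py '[[0,0,0,0],[0,0,0,0],[0,0,0,0],[0,0,0,0],[0,0,0,0],[0,0,-0.01,0],[0,0,-0.02,0],[0,0,-0.03,0]]' 0.064;python3 shift.py '[[0,0,-0.04,0],[0,0,-0.04,0],[0,0,-0.03,0],[0,0,0,0]]' 0.044; python3 d.py 0.532 -0.0185 0.2 1.4768
python3 - <<'E'
from h import *
c=read_camera("scene");a=c["pixels"][100:300,80:380,::-1];cv2.imwrite("pics/n5.png",cv2.resize(a,None,fx=2.6,fy=2.6,interpolation=cv2.INTER_CUBIC))
E
```

```text
time_s: 12.3
position: [0.4847, -0.3024, 0.0269]
tcp_rot: [0.728, 0.685, 0.0, 0.0]
force: [0.2, -1.3, -0.6]
gripper_width: 0.0306
grasp_force: 60.8
time_s: 12.97
position: [0.4831, -0.3014, 0.086]
tcp_rot: [0.728, 0.685, -0.001, -0.002]
force: [0.4, -0.0, 1.2]
gripper_width: 0.064
grasp_force: 0.0
time_s: 13.3
position: [0.4869, -0.3038, 0.2044]
tcp_rot: [0.728, 0.685, 0.001, 0.005]
force: [0.7, -0.4, -0.4]
gripper_width: 0.0441
grasp_force: 0.0
turn 0.033 d now [0.2875 0.0276 0.0032] d after turn [0.2882 0.0182 0.0044] q [-0.56  0.32  0.04  1.27  0.    1.07] t 13.3 yaw 1.51
```

View pics/n5.png

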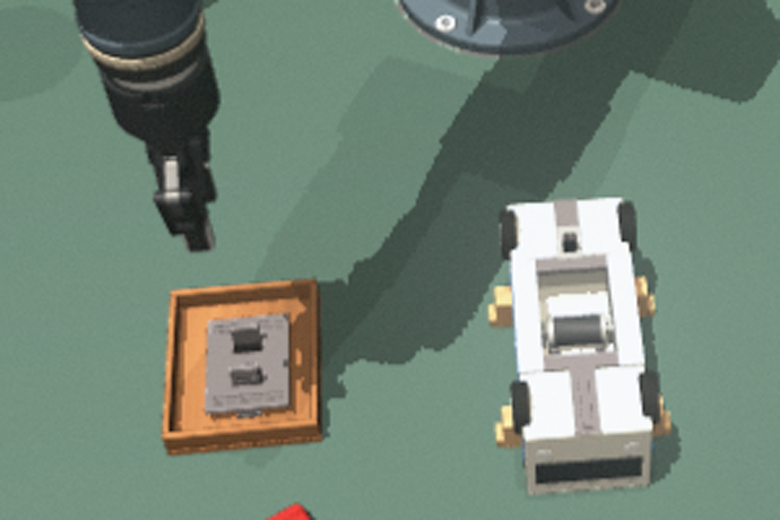

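The hatch lies flat, tabs up, in the tray (248,365). The battery is at crop (580,330); I'll locate it.

Run:
```python
from h import *
import pickle
S=pickle.load(open("scene0.pkl","rb"));T=read_camera("top")
cv2.imwrite("pics/c5.png",cv2.resize(T["pixels"][200:335,280:380,::-1],None,fx=4.4,fy=4.4,interpolation=cv2.INTER_CUBIC))
v=[.532,-.018,-.094]
def L(p): c,s=np.cos(v[2]),np.sin(v[2]);d=p[:2]-v[:2];return np.round([c*d[0]+s*d[1],-s*d[0]+c*d[1]],4)
for n,p,z in[("cell top edge",(580,312),.07),("bot edge",(580,348),.055),("left",(550,330),.066),("right",(611,330),.066),("mouth nearL",(540,258),.088),("nearR",(605,258),.088)]:
    q=ray(S,(np.array(p)+.5)/2.6-.5+[80,100],z);print(n,np.round(q,4),L(q))
```

```text
cell top edge [ 0.5205 -0.0126  0.07  ] [-0.0119  0.0043]
bot edge [ 0.5473 -0.0175  0.055 ] [0.0152 0.002 ]
left [ 0.532  -0.0406  0.066 ] [ 0.0021 -0.0225]
right [0.5414 0.0105 0.066 ] [0.0066 0.0293]
mouth nearL [ 0.47   -0.0386  0.088 ] [-0.0598 -0.0263]
nearR [0.4801 0.0166 0.088 ] [-0.0549  0.0296]
```

View pics/c5.png

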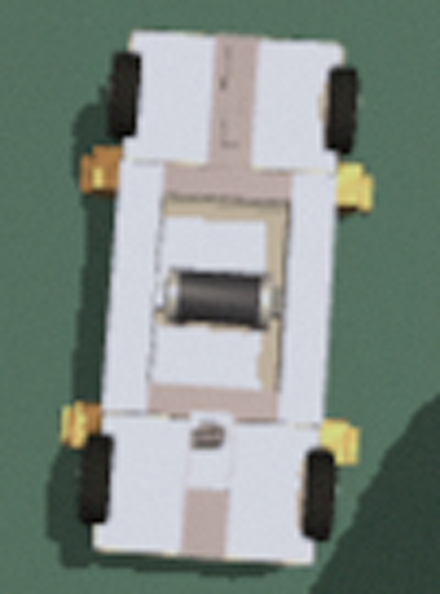

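The battery at (218,298) sits centred in the well, in line with the bus centre.

```bash
python3 shift.py '[[0.02,0,0,0.033],[0.035,0.002,0,0],[0.038,0.003,0,0],[0.038,0.003,0,0],[0.038,0.003,0,0],[0.038,0.003,0,0],[0.038,0.003,0,0],[0.035,0.002,0,0]]'; python3 shift.py '[[0.005,0,0.02,0],[0,0,0.03,0],[0,0,0,0],[0,0,0,0],[0,0,0,0]]'; python3 d.py 0.532 -0.018 0.1 1.4768
python3 -c "
from h import *;import pickle
T=pickle.load(open('top0.pkl','rb'));print(ray(T,(329.3,267.4),.07))"
```

```text
time_s: 14.07
position: [0.5283, -0.0232, 0.1958]
tcp_rot: [0.739, 0.673, -0.001, -0.001]
force: [0.9, 0.3, 0.4]
gripper_width: 0.0438
grasp_force: 0.0
time_s: 14.48
position: [0.5295, -0.0207, 0.1474]
tcp_rot: [0.74, 0.673, -0.0, -0.0]
force: [0.3, 0.5, -0.0]
gripper_width: 0.0442
grasp_force: 0.0
turn -0.001 d now [0.0029 0.0023 0.0474] d after turn [0.0029 0.0023 0.0474] q [-0.04  0.29 -0.16  1.12  0.    1.63] t 14.4833 yaw 1.476
[ 0.52897207 -0.01759649  0.07      ]
```

```bash
python3 shift.py '[[0.003,0.0015,0.01,0],[0,0,0.02,0],[0,0,0.02,0],[0,0,0.015,0],[0,0,0,0],[0,0,0,0]]'; python3 d.py 0.5315 -0.018 0.052 1.4768
```

```text
time_s: 14.98
position: [0.5313, -0.0178, 0.0819]
tcp_rot: [0.74, 0.673, -0.0, -0.0]
force: [-0.1, 0.8, 0.0]
gripper_width: 0.0438
grasp_force: 0.0
turn -0.001 d now [-0.0002  0.0002  0.0299] d after turn [-0.0002  0.0002  0.0299] q [-0.03  0.34 -0.27  0.96  0.    1.63] t 14.9833 yaw 1.476
```

```bash
python3 shift.py '[[0,0,0.01,0],[0,0,0.008,0],[0,0,0.006,0],[0,0,0.005,0],[0,0,0,0],[0,0,0,0]]'; python3 shift.py '[[0,0,0,0],[0,0,0,0],[0,0,0,0],[0,0,0,0],[0,0,0,0]]' 0.0
```

```text
time_s: 15.48
position: [0.5311, -0.0174, 0.0526]
tcp_rot: [0.74, 0.673, -0.0, -0.0]
force: [-0.0, -0.0, -0.8]
gripper_width: 0.044
grasp_force: 0.0
time_s: 15.9
position: [0.5318, -0.0175, 0.0534]
tcp_rot: [0.74, 0.673, 0.0, 0.0]
force: [-1.0, -0.2, 6.3]
gripper_width: 0.024
grasp_force: 59.0
```

```bash
python3 shift.py '[[0,0,-0.01,0],[0,0,-0.02,0],[0,0,-0.03,0],[0,0,-0.03,0],[0,0,-0.03,0],[0,0,-0.03,0],[0,0,0,0],[0,0,0,0]]'; python3 d.py 0.507 0.26 0.2 1.4768
```

```text
time_s: 16.57
position: [0.5322, -0.0175, 0.2048]
tcp_rot: [0.74, 0.673, 0.001, 0.001]
force: [-1.3, -0.2, -0.6]
gripper_width: 0.0237
grasp_force: 59.0
turn 0.0 d now [ 0.2739 -0.0511  0.0047] d after turn [ 0.2739 -0.0511  0.0048] q [-0.03  0.26 -0.05  1.25  0.    1.63] t 16.5667 yaw 1.477
```

```bash
python3 shift.py '[[0.02,-0.003,0,0],[0.034,-0.007,0,0],[0.038,-0.007,0,0],[0.038,-0.007,0,0],[0.038,-0.007,0,0],[0.038,-0.007,0,0],[0.038,-0.007,0,0],[0.03,-0.006,0,0]]'; python3 shift.py '[[0,0,0.03,0],[0,0,0.04,0],[0,0,0.03,0],[0,0,0,0],[0,0,0,0]]'; python3 d.py 0.507 0.26 0.02 1.4768
python3 - <<'E'
from h import *
c=read_camera("scene");cv2.imwrite("pics/n6.png",c["pixels"][:,:,::-1])
E
```

```text
time_s: 17.23
position: [0.5049, 0.2624, 0.2014]
tcp_rot: [0.739, 0.673, -0.001, -0.001]
force: [-0.2, -0.4, -0.8]
gripper_width: 0.0235
grasp_force: 59.0
time_s: 17.65
position: [0.5046, 0.2593, 0.1012]
tcp_rot: [0.74, 0.673, -0.002, -0.001]
force: [0.9, 0.1, -0.4]
gripper_width: 0.0234
grasp_force: 59.1
turn 0.0 d now [0.0011 0.0027 0.0811] d after turn [0.0009 0.0024 0.0812] q [ 0.47  0.39 -0.14  1.05  0.    2.14] t 17.65 yaw 1.477
```

View pics/n6.png

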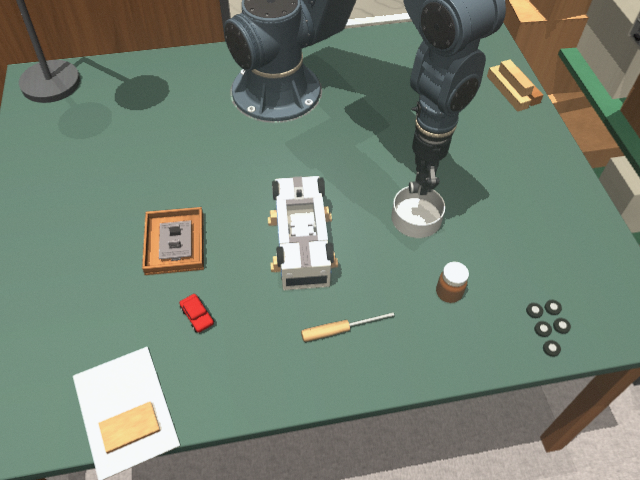

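The battery (422,186) is held over the tin (418,210). I'll lower it and release.

```bash
python3 shift.py '[[0.001,0.0025,0.015,0],[0,0,0.02,0],[0,0,0.02,0],[0,0,0.015,0],[0,0,0.01,0],[0,0,0.006,0],[0,0,0,0],[0,0,0,0]]'; python3 shift.py '[[0,0,0,0],[0,0,0,0],[0,0,0,0]]'
```

```text
time_s: 18.37
position: [0.5096, 0.2611, 0.0179]
tcp_rot: [0.74, 0.673, 0.001, 0.0]
force: [0.5, -0.4, 0.4]
gripper_width: 0.0236
grasp_force: 59.1
time_s: 18.62
position: [0.5093, 0.2611, 0.0176]
tcp_rot: [0.74, 0.673, 0.001, 0.0]
force: [0.3, 0.5, -1.0]
gripper_width: 0.0242
grasp_force: 59.1
```

```bash
python3 shift.py '[[0,0,0.003,0],[0,0,0.002,0],[0,0,0,0],[0,0,0,0]]'; python3 shift.py '[[0,0,0,0],[0,0,0,0],[0,0,0,0],[0,0,-0.005,0],[0,0,-0.02,0],[0,0,-0.03,0],[0,0,-0.04,0],[0,0,-0.04,0]]' 0.044; python3 shift.py '[[-0.03,0,-0.03,0],[-0.03,0,0,0],[-0.03,-0.02,0,0],[-0.03,-0.02,0,0],[0,0,0,0],[0,0,0,0],[0,0,0,0],[0,0,0,0]]'
python3 - <<'E'
from h import *
c=read_camera("scene");a=c["pixels"][150:290,130:460,::-1];cv2.imwrite("pics/n7.png",cv2.resize(a,None,fx=2.4,fy=2.4,interpolation=cv2.INTER_CUBIC))
E
```

```text
time_s: 18.95
position: [0.5087, 0.2608, 0.0116]
tcp_rot: [0.74, 0.673, -0.0, -0.0]
force: [0.5, -0.1, 0.2]
gripper_width: 0.0235
grasp_force: 59.1
time_s: 19.62
position: [0.5081, 0.2605, 0.1482]
tcp_rot: [0.74, 0.673, -0.001, -0.0]
force: [0.9, 0.8, 0.0]
gripper_width: 0.0437
grasp_force: 0.0
time_s: 20.28
position: [0.4586, 0.1463, 0.1766]
tcp_rot: [0.739, 0.673, 0.001, 0.0]
force: [0.6, 0.1, -0.3]
gripper_width: 0.0442
grasp_force: 0.0
```

View pics/n7.png

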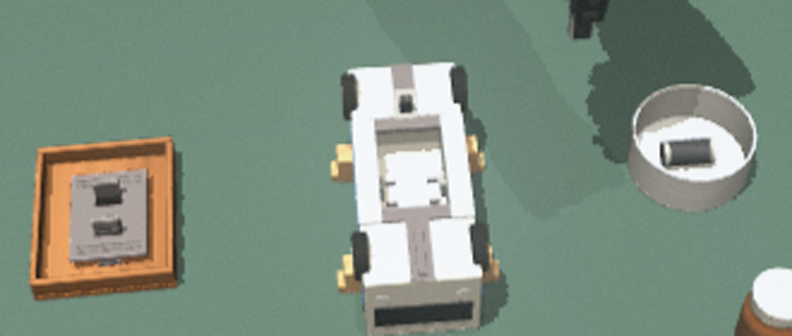

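The battery lies in the tin (688,152), the hatch is flat in the tray (108,215), and the arm is clear of everything. I'll hand it in.

```bash
python3 -c "
from station import env, telemetry, read_camera;print(env.close_job())"
```

```text
the job is handed in; nothing more can be done
None
```

I handed the job in at about 20 s with the bus switched off, the hatch flat and tabs up in the tray, and the battery in the tin; the jar, car and screwdriver were not touched, and no verdict came back.

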